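# Hang the condiment cups in balance and the dipper on the soup pot

### The job

Put the serving tools in their hanging places: hang the two wooden-knobbed steel cups by their hooks on the pivoting brass bar, one left and one right of the pivot and equally far out, so that the bar ends level, and hook the red-knobbed dipper over the rim of the soup pot with its cup inside. Lower the cups gently: the bar must never tip all the way to its stop. Leave the small white bowl, the spoon mug and the clear tub where they are.

Things in the scene. Friction and masses are not known exactly. Their poses are not given: they have to be found in the camera images.
- cup_a: One of two identical steel condiment cups (150 g +-7%), standing: cup 56 mm across, 55 mm high; 7 mm wire handle up its back (x -31 mm), bending forward into a hook right over the cup; square light-wood knob on top; 192 mm tall. Origin: centre of its underside. z up; x = the way the hook's open side faces (at the start away from the robot within 0.5 rad); y = across the hook.
- cup_a_knob (a point): Centre of the first cup's wooden knob, 166 mm above its underside, on its axis; cup's axes. Knob 20 x 20 mm wide (sides along x, y), 52 mm tall. Grip its two faces across y, 5 to 10 mm above this centre, so the fingertips stay above the hook, whose top is 19 mm below.
- cup_a_hook (a point): Inside of the top of the first cup's V-shaped hook; 30.5 mm below the knob's centre, and 7 mm above the bar's axis when hung; cup's axes. The hook's tip is at x +22 mm and ends 27 mm below this point, the cup's rim is 80 mm below it: the bar (along y) enters sideways from +x between tip and rim, then the cup is lowered onto it.
- cup_b: The second condiment cup, identical to the first; origin at the centre of its underside, same axes.
- cup_b_knob (a point): Centre of the second cup's wooden knob; all as for the first cup.
- cup_b_hook (a point): Inside of the top of the second cup's hook; all as for the first cup.
- dipper: Steel dipper with a red knob (84 to 168 g), standing: cup 54 mm across, 45 mm high; 7 mm wire handle up its side at x -31 mm, bending backwards, away from the cup, into a narrow hook; 156 mm tall. Origin: centre of the cup's underside. z up; x from hook to cup (at the start away from the robot within 0.5 rad).
- dipper_knob (a point): Centre of the dipper's red knob, 130 mm above its underside and 44.5 mm to -x of the cup's axis; dipper's axes. Knob 20 x 20 mm wide (sides along x, y), 52 mm tall. Grip its two faces across y, 5 to 10 mm above this centre.
- dipper_hook (a point): Underside of the top of the dipper's hook, which rests on the pot's rim; 30 mm below the red knob's centre; dipper's axes. The hook opens downwards: 20 mm gap between handle (+x side) and tip (-x side), centred here; the tip ends 28 mm below this point.
- dipper_cup (a point): Centre of the dipper's cup, half-way up: 44.5 mm to +x of the red knob's centre and 107.5 mm below it; dipper's axes.
- bar_mid (a point): Pivot of the balance rack, middle of its brass bar, 200 mm above the table. Bar 310 mm long, 12 mm thick; y along it to the left, x across it, away from the robot within 0.2 rad. Fixed post 16 mm thick below, with a fork 34 mm wide across the bar reaching 14 mm above its axis; round foot 130 mm across, 14 mm high.
- left_outer (a point): Hanging place: point on the bar's axis, 130 mm left of the pivot; moves with the bar. Black collars (22 mm across) leave 34 mm of free bar, 17 mm either side of this point. x across the bar, y along it to the left. A hanging cup's knob centre is 37 mm above it.
- left_inner (a point): Hanging place: point on the bar's axis, 70 mm left of the pivot; moves with the bar. Black collars (22 mm across) leave 34 mm of free bar, 17 mm either side of this point. x across the bar, y along it to the left. A hanging cup's knob centre is 37 mm above it.
- right_inner (a point): Hanging place: point on the bar's axis, 70 mm right of the pivot; moves with the bar. Black collars (22 mm across) leave 34 mm of free bar, 17 mm either side of this point. x across the bar, y along it to the left. A hanging cup's knob centre is 37 mm above it.
- right_outer (a point): Hanging place: point on the bar's axis, 130 mm right of the pivot; moves with the bar. Black collars (22 mm across) leave 34 mm of free bar, 17 mm either side of this point. x across the bar, y along it to the left. A hanging cup's knob centre is 37 mm above it.
- bar (a joint): Tip of the bar about its pivot (rad): 0 level, positive = left end up. A damped spring (0.96 N m/rad) levels it when empty. One cup on an outer place tips it 0.2 rad (that place sinks 26 mm), on an inner place 0.11 rad; two cups on one side tip it to its stop at 0.29 rad.
- pot_rim (a point): Open aluminium soup pot, fixed: 170 mm across, wall 4 mm thick, 120 mm high, inner floor 5 mm up. Point: centre of its mouth at rim height; z up. Black handles on its +-y sides, to 112 mm from the axis, 90 mm up. The dipper's hook goes over the wall (centre of the wall 83 mm from the axis), tip outside, cup inside.
- dish: Bystander: small white bowl, 72 mm across, 28 mm high; origin under its centre.
- spoon_mug: Bystander: white mug with wooden spoons, 76 mm across, about 142 mm tall; origin under its centre.
- tub: Bystander: clear plastic tub with garnish, 130 x 170 x 70 mm; origin under its centre.
There are look-alikes about, which are no part of the job. Leave any green or purple look-alike of the cup_a alone.

How it is judged:
At the end, for the whole second after the job is handed in: Both cups hang by their hooks on the bar, one over 40 mm left, one over 40 mm right of the pivot, bar within 0.08 rad of level; the dipper's hook rests on the pot rim (-8 to +10 mm), tilt under 0.3 rad, its cup within 70 mm of the pot's axis; all at rest (0.05 m/s) (x of cup_a_hook in the frame of bar_mid between -0.014 and 0.014 m and z of cup_a_hook in the frame of bar_mid between -0.002 and 0.016 m and height (world z) of each of cup_a_hook, cup_b_hook above 0.15 m and linear speed of each of cup_a, cup_b, dipper below 0.05 m/s and x of cup_b_hook in the frame of bar_mid between -0.014 and 0.014 m and z of cup_b_hook in the frame of bar_mid between -0.002 and 0.016 m and ((y of cup_a_hook in the frame of bar_mid above 0.04 m and y of cup_b_hook in the frame of bar_mid below -0.04 m) or (y of cup_b_hook in the frame of bar_mid above 0.04 m and y of cup_a_hook in the frame of bar_mid below -0.04 m)) and value of joint bar between -0.08 and 0.08 rad and horizontal distance between dipper_hook and pot_rim between 0.07 and 0.097 m and horizontal distance between dipper_cup and pot_rim below 0.07 m and z of dipper_hook in the frame of pot_rim between -0.008 and 0.01 m and angle between dipper_hook's own z axis and vertical below 0.3 rad); the robot touches nothing.
It fails at once if the bar tips down to its stop (more than 0.275 rad) (value of joint bar above 0.275 rad or value of joint bar below -0.275 rad).
It fails at once if the small bowl, the spoon mug or the tub is shifted by more than 30 mm (distance of any of dish, spoon_mug, tub from where it was at the start of the episode above 0.03 m).
It also fails if it takes over 72 s, if anything falls off the work surface, if the arm or the gripper's body presses on something with over 40 N, if the wrist force passes 120 N, or if a joint passes its speed limit or range.

### The arm

A 7-joint arm with a two-finger parallel gripper is mounted at the origin on the work surface. World frame = base frame: x ahead of the robot, y to its left, z up, the work surface at z = 0. Lengths are in m, angles in rad, forces in N, time in s.
With the tool pointing down it reaches from about 0.4 to 0.85 m from the base axis. Payload 4.4 kg.
Tool frame: the origin (TCP) lies at the very end of the fingers, on their centre line; the grasp point (between the pads) lies 19 mm behind it; z points along the fingers, y is the line along which they close (so a half turn about z gives the same grasp; the last joint's range is limited). The gripper opens to 94 mm and grips with 3 to 60 N. Pads are 16 mm wide; open, the fingers measure 119 mm over their backs; the gripper's body (75 mm by 177 mm) begins 78 mm behind the grasp point.
Start: joints at [1.183, 0.628, 0.038, 1.517, -0.027, 0.996, -0.02], TCP at [0.206, -0.617, 0.205] pointing down, gripper open.
Joint ranges: [-3.06, 3.06], [-0.37, 2.12], [-1.25, 1.32], [0.18, 2.47], [-1.1, 4.24], [0.23, 1.98], [-2.94, 2.94]. Speed limits (rad/s): [2.57, 2.57, 3.14, 3.14, 3.14, 3.14, 3.14].

### API

Orientations are given as a rotation vector (axis times angle).
In Python, from station import readout, read_camera, env, finder gives the robot as it stands.
- The arm moves only by the tool move_arm, never from a script. Its argument "commands" is a list of rows, each an object with "linear": the shift along the tool's x, y, z in units of 50 mm (1.0 is 50 mm), a list of three; "spin": the turn about the tool's z in units of 5 degrees (1.0 is 5 degrees); "claw": the gripper's target within -1 to 1 (fully open at 1, half-way at 0, shut at -1). A call has 1 to 20 rows; each row is the pose to reach, as a shift and turn from the pose commanded when the call began, along the tool's axes at that moment; what a row does not reach only later rows make up. A row lasts 1/10 s, in which the tool goes at most 50 mm and 8.59 degrees, less where a joint would pass 70% of its speed; a pose out of reach is approached as far as the arm can. A call with a gripper value outside its range is refused whole. The fingers move at their own pace and stop on an object; "grip_force" is the grip in N (left out, the last holds). Time passes only in rows, so rows that repeat a pose let the fingers close. It gives the time, the measured TCP pose, the force, the opening and the grip force at its end, in the units of the state.
- readout.observe(): the state, without advancing time (a new reading comes with each control period).
- read_camera(name): name is "scene" or "top" or "wrist"; returns a dict with "color" (420x560x3 uint8, red, green, blue), "depth" (420x560 float32, m along the optical axis (not along the pixel's ray), 0 where there is no reading), "K" (3x3 intrinsics, pixels), "world_from_camera" (4x4, takes a point from camera to world coordinates). Camera axes: x right, y down, z forward; pixel columns grow to the right and rows downward; lengths in m; the calibration is good to about 2 mm. The wrist camera is an equidistant fisheye: a pixel r from the principal point sees the ray r / f radians off the axis. A picture is of the moment at which its call begins.
- env.hand_in(): hands the job in; it is judged then, once.
Trained networks look in a picture, given as the dict that the camera call returned (one of the last four; its "shot" number tells which), for a name from the list of things; names that differ only in an ending like _2 or _b are one class to them, and where a whole thing is asked for, a point or a joint stands for the part that bears it (a point fixed in the world has none). Each returns a list of dicts, best first, with "score" (0 to 1); they miss things now and then, are a little off and sometimes report something else, mostly with a low value. They report only what shows in the picture. A call takes as long as a camera call. They do not tell look-alikes from the thing itself.
- finder.boxes_of(picture, query): "centre" ([column, row] in pixels, amid what is visible of it).
- finder.tip_of(picture, query): "centre" ([column, row] in pixels: a listed point, or the origin of a listed thing).
The state is a dict: "t": time; "joint_pos": joint angles; "qd": joint speeds; "tau": joint torques, N m; "ee_pos": TCP position; "tool_rot": TCP orientation; "ft_force": force on the tool from outside, world axes, zero at the start; "wrist_torque": the same for the moment, N m; "grip_width": finger opening in m; "gripper_force": force on a finger pad.
Only numpy, scipy, OpenCV 4.12 (cv2) and the standard library are available. Lean on these libraries where they do the work, as an engineer would, in place of code of your own. Each camera call takes 0.05 s, during which the arm holds its last target. There are 200 camera calls.

## Working session

There is one attempt and no reset: what is moved stays moved. The work goes in short steps, Python scripts to look and compute and a tool call to move; the robot and the scene stay as the last step left them, time stands still between calls to the robot, and variables do not carry over. Pictures are saved under pics/ and viewed, at most 10 in all, crops included, and the job is handed in when it is done.

Besides the shell and the picture viewer there is one more tool, called after "Request:" as a command line: name --argument value ..., lists and objects as JSON in quotes. move_arm: Moves the arm, as the interface text tells. Its arguments: {"type":"object","properties":{"commands":{"type":"array","items":{"type":"object","properties":{"linear":{"type":"array","items":{"type":"number"}},"spin":{"type":"number"},"claw":{"type":"number"}}}},"grip_force":{"type":"number"}},"required":["commands"]}

```bash
mkdir -p pics
cat > h.py <<'E'
import numpy as np, cv2
from station import readout, read_camera, env, finder
from scipy.spatial.transform import Rotation as R
def save(p,name,crop=None,scale=1):
    im=p["color"][:,:,::-1]
    if crop: im=im[crop[1]:crop[3],crop[0]:crop[2]]
    cv2.imwrite("pics/"+name,cv2.resize(im,None,fx=scale,fy=scale,interpolation=cv2.INTER_CUBIC))
def cloud(p):
    K=p["K"];d=p["depth"];v,u=np.indices(d.shape)
    P=np.stack([(u-K[0,2])/K[0,0]*d,(v-K[1,2])/K[1,1]*d,d],-1)
    T=np.array(p["world_from_camera"]);W=P@T[:3,:3].T+T[:3,3]; W[d==0]=np.nan
    return W
def ray_at_z(p,px,z):
    K=p["K"];T=np.array(p["world_from_camera"])
    r=T[:3,:3]@np.array([(px[0]-K[0,2])/K[0,0],(px[1]-K[1,2])/K[1,1],1]);o=T[:3,3]
    return o+r*(z-o[2])/r[2]
E
python3 - <<'E'
from h import *
s=readout.observe();print(s)
for n in("scene","top"):
    p=read_camera(n);save(p,n+"0.png",scale=1.4);print(n,np.round(p["world_from_camera"],3).tolist(),p["K"][0,0])
    W=cloud(p)
    for q,z in [("cup_a_knob",.166),("dipper_knob",.13),("bar_mid",.2),("left_outer",.2),("right_outer",.2),("pot_rim",.12),("cup_a",0),("dipper",0),("dish",0),("tub",0),("spoon_mug",0)]:
        for r in finder.tip_of(p,q)[:4]:
            print(q,round(r["score"],2),np.round(r["centre"]),ray_at_z(p,r["centre"],z).round(3))
E
```

```text
{'t': 0.0, 'joint_pos': array([ 1.18317359,  0.62933699,  0.03842569,  1.51833889, -0.02700037,
        0.99631384, -0.01998542]), 'qd': array([ 0.00091645,  0.00050112,  0.00065192, -0.00115817, -0.00179077,
       -0.00013848,  0.00094531]), 'tau': array([-9.48483066e-04, -5.49743843e+01,  1.14299957e+00, -1.86643571e+01,
       -5.23722614e-02,  2.35510489e-02,  1.58552320e-04]), 'ee_pos': array([ 0.20541998, -0.61598861,  0.20456908]), 'tool_rot': array([-3.09917230e+00, -5.03086075e-01,  4.94419141e-04]), 'ft_force': array([-0.86602366,  0.56158262, -0.02502096]), 'wrist_torque': array([ 0.00638868, -0.02559778, -0.00333962]), 'gripper_force': 0.0, 'grip_width': 0.09374438558430037}
scene [[-0.096, 0.556, -0.825, 1.438], [0.995, 0.064, -0.073, 0.08], [0.012, -0.828, -0.56, 0.833], [0.0, 0.0, 0.0, 1.0]] 471.38796933467563
cup_a_knob 0.87 [416. 158.] [0.171 0.379 0.166]
cup_a_knob 0.83 [390. 182.] [0.317 0.29  0.166]
cup_a_knob 0.66 [373. 204.] [0.432 0.235 0.166]
cup_a_knob 0.62 [396. 243.] [0.584 0.275 0.166]
dipper_knob 0.84 [299. 204.] [0.399 0.047 0.13 ]
bar_mid 0.71 [299. 23
[... 1123 characters left out ...]
07   0.2  ]
left_outer 0.94 [232. 148.] [0.622 0.185 0.2  ]
left_outer 0.65 [214. 214.] [0.425 0.227 0.2  ]
right_outer 0.91 [318. 136.] [ 0.666 -0.068  0.2  ]
right_outer 0.37 [207. 211.] [0.433 0.247 0.2  ]
pot_rim 0.95 [379. 174.] [ 0.576 -0.26   0.12 ]
cup_a 0.84 [204. 256.] [0.324 0.285 0.   ]
cup_a 0.83 [239. 250.] [0.345 0.173 0.   ]
cup_a 0.79 [210. 176.] [0.589 0.278 0.   ]
cup_a 0.74 [220. 220.] [0.444 0.237 0.   ]
dipper 0.49 [276. 223.] [0.438 0.056 0.   ]
dish 0.75 [320. 191.] [ 0.547 -0.085  0.   ]
dish 0.41 [322. 204.] [ 0.503 -0.093  0.   ]
tub 0.91 [162. 163.] [0.633 0.44  0.   ]
spoon_mug 0.66 [426. 248.] [ 0.365 -0.427  0.   ]
spoon_mug 0.49 [213. 212.] [0.468 0.26  0.   ]
```

View pics/scene0.png

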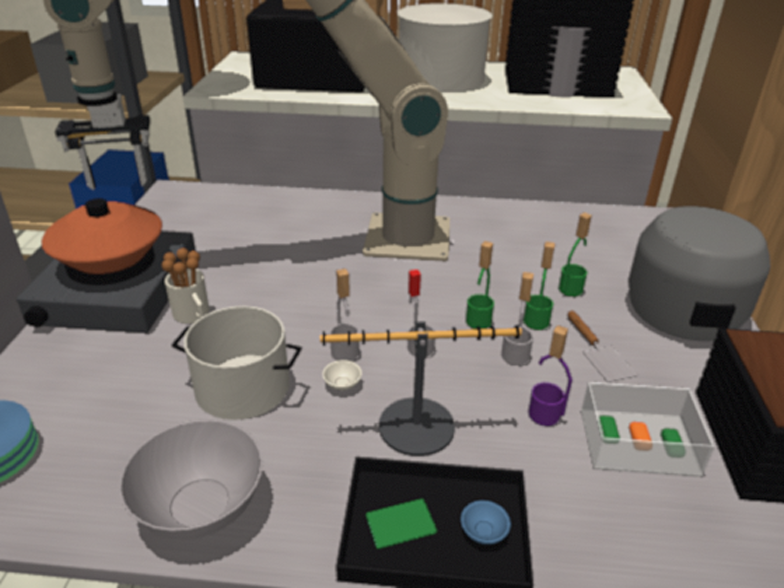

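Run:
```python
from h import *
p=read_camera("top");save(p,"topcrop.png",(140,110,420,310),2.8)
```

```text
(no output)
```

View pics/topcrop.png

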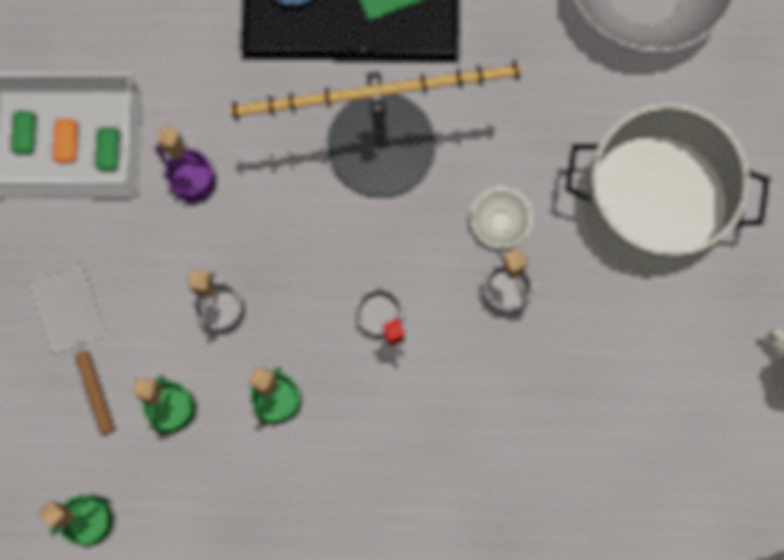

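The scene shows the steel cups at scene px (342,285)/1.4 and (525,290)/1.4. In the top crop they are at (515,261) and (200,282), with light-wood knobs and steel bodies. The three green cups and the purple one are look-alikes. The red dipper is at crop (393,331) and the pot at (670,180). The crop confirms the identification.

```bash
cat >> h.py <<'E'
def yaw_now(s):
    x=R.from_rotvec(s["tool_rot"]).as_matrix()[:,0]; return np.arctan2(x[1],x[0])
def plan(pos,yaw,start=None):
    "shift in units of 50 mm along tool axes and spin units"
    s=readout.observe(); M=R.from_rotvec(s["tool_rot"]).as_matrix()
    d=M.T@(np.array(pos)-s["ee_pos"])/.05
    sp=-(yaw-yaw_now(s)); sp=(sp+np.pi)%(2*np.pi)-np.pi
    print("pos",s["ee_pos"].round(4),"yaw",yaw_now(s).round(3),"t",s["t"],"-> lin",d.round(2),"spin",(np.degrees(sp)/5).round(2))
E
python3 - <<'E'
from h import *
plan([.35,-.35,.36],.0); plan([.43,-.09,.36],0)
p=read_camera("top");W=cloud(p)
for q in("cup_a_knob","cup_a"):
  print([(round(r["score"],2),np.round(r["centre"],1)) for r in finder.tip_of(p,q)])
# steel right cup knob top points
for (u0,v0),lo in [((324,203),.12),((211,212),.12),((280,229),.09)]:
    w=W[v0-14:v0+15,u0-14:u0+15].reshape(-1,3);m=w[:,2]>lo
    print(w[m].mean(0).round(3) if m.any() else None,m.sum(),np.nanmax(w[:,2]).round(3))
w=W[90:190,200:340].reshape(-1,3);m=w[:,2]>.185;w=w[m];print(len(w));a=np.polyfit(w[:,1],w[:,0],1);print("bar fit",a,w.mean(0),w[:,1].min(),w[:,1].max())
print("pot");w=W[120:230,330:430].reshape(-1,3);w=w[(w[:,2]>.11)&(w[:,2]<.13)]
(c,_,_)=cv2.fitEllipse(w[:,:2].astype(np.float32)*1000) if len(w)>5 else (0,0,0);print(c,w[:,:2].min(0),w[:,:2].max(0))
E
```

```text
pos [ 0.2056 -0.6166  0.2055] yaw 0.322 t 1.25 -> lin [ 4.43 -4.15 -3.09] spin 3.69
pos [ 0.2056 -0.6166  0.2055] yaw 0.322 t 1.25 -> lin [ 7.59 -8.57 -3.09] spin 3.69
[(0.86, array([164.3, 289.4])), (0.84, array([190.8, 250.6])), (0.83, array([208.9, 215.7])), (0.71, array([201.5, 158.4])), (0.7, array([232.9, 247.4]))]
[(0.9, array([320.7, 212.7])), (0.89, array([219.2, 222.1])), (0.81, array([238., 251.])), (0.75, array([204.4, 258.8])), (0.69, array([210.7, 178.1])), (0.55, array([172.3, 294.2]))]
[ 0.462 -0.09   0.173] 90 0.198
[0.436 0.238 0.174] 93 0.2
[0.393 0.036 0.144] 70 0.169
559
bar fit [-0.17960568  0.65190925] [0.6392569  0.07044518 0.20617247] -0.09223318818868041 0.2791901553712416
pot
(575.5441284179688, -260.87811279296875) [ 0.49077465 -0.3468469 ] [ 0.66031084 -0.17729492]
```

Request:
move_arm --commands '[{"linear":[0,0,-3.1],"spin":0,"claw":0.3},{"linear":[0,0,-3.1],"spin":0,"claw":0.3},{"linear":[4.4,-4.2,-3.1],"spin":2,"claw":0.3},{"linear":[4.4,-4.2,-3.1],"spin":3.7,"claw":0.3},{"linear":[4.4,-4.2,-3.1],"spin":3.7,"claw":0.3},{"linear":[4.4,-4.2,-3.1],"spin":3.7,"claw":0.3},{"linear":[4.4,-4.2,-3.1],"spin":3.7,"claw":0.3},{"linear":[7.6,-8.6,-3.1],"spin":3.7,"claw":0.3},{"linear":[7.6,-8.6,-3.1],"spin":3.7,"claw":0.3},{"linear":[7.6,-8.6,-3.1],"spin":3.7,"claw":0.3},{"linear":[7.6,-8.6,-3.1],"spin":3.7,"claw":0.3},{"linear":[7.6,-8.6,-3.1],"spin":3.7,"claw":0.3},{"linear":[7.6,-8.6,-3.1],"spin":3.7,"claw":0.3},{"linear":[7.6,-8.6,-3.1],"spin":3.7,"claw":0.3},{"linear":[7.6,-8.6,-3.1],"spin":3.7,"claw":0.3}]'

```text
t: 2.9
ee_pos: [0.4315, -0.0838, 0.3609]
tool_rot: [-3.14, -0.012, -0.002]
ft_force: [0.3, -0.8, 0.1]
grip_width: 0.0611
gripper_force: 0.0
```

Run:
```python
from h import *
p=read_camera("wrist");save(p,"w1.png",scale=1.4);print(p["K"].tolist(),np.round(p["world_from_camera"],3).tolist())
s=readout.observe();print(s["joint_pos"].round(2));plan([.43,-.09,.36],0)
```

```text
[[325.19226210127806, 0.0, 283.59978983216035], [0.0, 325.19226210127806, 208.71767837040522], [0.0, 0.0, 1.0]] [[0.006, -0.966, -0.26, 0.507], [-1.0, -0.006, -0.0, -0.083], [-0.002, 0.26, -0.966, 0.54], [0.0, 0.0, 0.0, 1.0]]
[ 0.25  0.16 -0.14  1.82  0.02  1.16 -1.46]
pos [ 0.4306 -0.0867  0.3607] yaw 0.004 t 2.95 -> lin [-0.01  0.07  0.01] spin 0.04
```

View pics/w1.png

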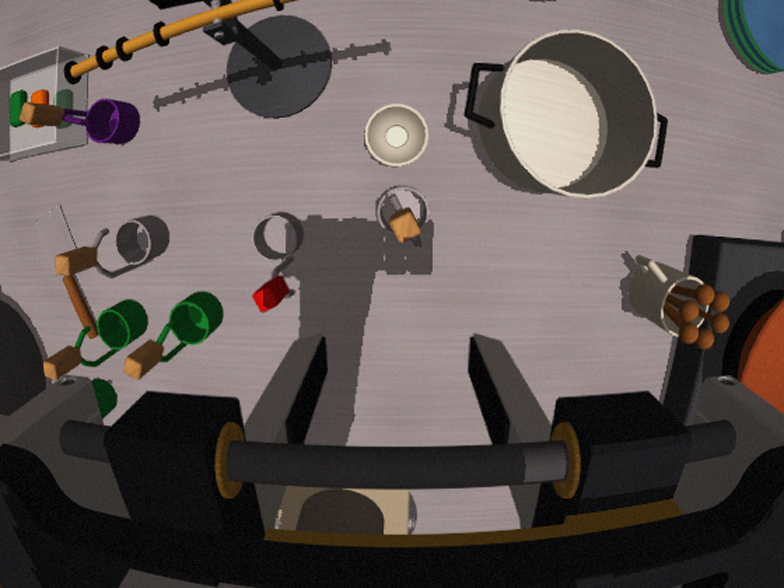

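The wrist view shows the right steel cup and its knob at (405,222), the red knob at (270,293), the left steel cup at (142,240) with its knob at (75,260), the bowl at (396,135), and the bar at top left.

```bash
cat >> h.py <<'E'
def wcloud(p):
    K=p["K"];d=p["depth"];v,u=np.indices(d.shape)
    a=(u-K[0,2])/K[0,0];b=(v-K[1,2])/K[1,1];t=np.hypot(a,b)+1e-9
    k=np.tan(t)/t
    P=np.stack([a*k*d,b*k*d,d],-1);T=np.array(p["world_from_camera"]);W=P@T[:3,:3].T+T[:3,3];W[(d==0)|(t>1.3)]=np.nan
    return W
def knob(W,xy,ztop,rad=.03,dz=.006):
    m=(np.hypot(W[...,0]-xy[0],W[...,1]-xy[1])<rad)&(abs(W[...,2]-ztop)<dz)
    w=W[m]
    if len(w)<8: print("few",len(w));return
    (c,sz,ang)=cv2.minAreaRect((w[:,:2]*1000).astype(np.float32))
    a=(ang+45)%90-45
    print("top",len(w),"centre",np.round(c,1),"size",np.round(sz,1),"yaw deg mod 90",round(a,1),"z",w[:,2].mean().round(4))
E
python3 - <<'E'
from h import *
p=read_camera("wrist");W=wcloud(p)
for xy,z in [((.47,-.09),.192),((.436,.24),.192),((.393,.036),.156)]: knob(W,xy,z)
# cup ring centres
for xy,z in [((.47,-.09),.055),((.436,.24),.055),((.43,.05),.045)]:
    m=(np.hypot(W[...,0]-xy[0],W[...,1]-xy[1])<.06)&(abs(W[...,2]-z)<.004);w=W[m][:,:2]*1000
    c,sz,_=cv2.minAreaRect(w.astype(np.float32));print("rim",len(w),np.round(c,1),np.round(sz,1))
# bar
m=(abs(W[...,2]-.204)<.006)&(W[...,0]>.58)&(W[...,0]<.72)&(W[...,1]<.22);w=W[m];print(len(w),np.polyfit(w[:,1],w[:,0],1),w[:,1].min(),w[:,1].max())
# pot
m=(abs(W[...,2]-.12)<.004)&(W[...,0]>.45)&(W[...,1]<-.15)&(W[...,1]>-.36);w=W[m];print(len(w),w.min(0),w.max(0))
E
```

```text
top 321 centre [465.1 -88.4] size [19.1 20.3] yaw deg mod 90 27.3 z 0.1909
top 164 centre [438.  239.6] size [20.7 20.2] yaw deg mod 90 -6.0 z 0.1904
top 234 centre [396.3  36.7] size [20.1 19.9] yaw deg mod 90 26.0 z 0.1547
rim 180 [467.  -88.5] [50.  55.9]
rim 185 [437.9 240.1] [54.6 55.9]
rim 207 [435.7  56.1] [53. 53.]
1746 [-0.15207126  0.64769296] -0.0017871249169445769 0.21062471521975168
1121 [ 0.4899938  -0.34756207  0.11603024] [ 0.65941292 -0.17664039  0.12201028]
```

Run:
```python
from h import *
plan([.4655,-.0885,.155],.476)
```

```text
pos [ 0.4301 -0.0885  0.3606] yaw 0.0 t 3.0 -> lin [ 0.71 -0.    4.11] spin -5.45
```

Request:
move_arm --commands '[{"linear":[0.71,0,0.5],"spin":-1.7,"claw":0.1},{"linear":[0.71,0,1],"spin":-3.4,"claw":0.1},{"linear":[0.71,0,1.6],"spin":-5.45,"claw":0.1},{"linear":[0.71,0,2.2],"spin":-5.45,"claw":0.1},{"linear":[0.71,0,2.2],"spin":-5.45,"claw":0.1},{"linear":[0.71,0,3.0],"spin":-5.45,"claw":0.1},{"linear":[0.71,0,3.6],"spin":-5.45,"claw":0.1},{"linear":[0.71,0,4.12],"spin":-5.45,"claw":0.1},{"linear":[0.71,0,4.12],"spin":-5.45,"claw":0.1},{"linear":[0.71,0,4.12],"spin":-5.45,"claw":0.1},{"linear":[0.71,0,4.12],"spin":-5.45,"claw":0.1}]'

```text
t: 4.1
ee_pos: [0.4671, -0.0892, 0.1564]
tool_rot: [3.052, 0.736, 0.005]
ft_force: [0.3, 0.3, 0.5]
grip_width: 0.0513
gripper_force: 0.0
```

Run:
```python
from h import *
plan([.4655,-.0885,.155],.476)
```

```text
pos [ 0.4671 -0.0892  0.1564] yaw 0.473 t 4.1 -> lin [-0.02 -0.03  0.03] spin -0.03
```

Request:
move_arm --commands '[{"linear":[-0.02,0,0.02],"spin":0,"claw":-1},{"linear":[-0.02,0,0.02],"spin":0,"claw":-1},{"linear":[-0.02,0,0.02],"spin":0,"claw":-1},{"linear":[-0.02,0,0.02],"spin":0,"claw":-1},{"linear":[-0.02,0,0.02],"spin":0,"claw":-1},{"linear":[-0.02,0,-0.5],"spin":0,"claw":-1},{"linear":[-0.02,0,-1.0],"spin":0,"claw":-1},{"linear":[-0.02,0,-1.8],"spin":0,"claw":-1},{"linear":[-0.02,0,-2.6],"spin":0,"claw":-1},{"linear":[-0.02,0,-2.6],"spin":0,"claw":-1},{"linear":[-0.02,0,-2.6],"spin":0,"claw":-1}]' --grip_force 25

```text
t: 5.2
ee_pos: [0.4646, -0.0891, 0.2846]
tool_rot: [3.053, 0.738, 0.001]
ft_force: [-0.0, -1.4, -1.6]
grip_width: 0.0199
gripper_force: 25.0
```

Run:
```python
from h import *
p=read_camera("top");print(p["shot"]);W=cloud(p)
m=(abs(W[...,2]-.206)<.006)&(W[...,1]<.212)&(W[...,1]>-.13)&(abs(W[...,0]-(.65-.18*W[...,1]))<.02);w=W[m]
c,sz,a=cv2.minAreaRect((w[:,:2]*1000).astype(np.float32));print(len(w),c,sz,a,np.polyfit(w[:,1],w[:,0],1))
for q in("bar_mid","left_outer","left_inner","right_inner","right_outer"):
    print(q,[(round(r["score"],2),ray_at_z(p,r["centre"],.203).round(4)) for r in finder.tip_of(p,q)[:2]])
p2=read_camera("scene")
for q in("bar_mid","left_outer","left_inner","right_inner","right_outer"):
    print(q,[(round(r["score"],2),ray_at_z(p2,r["centre"],.2).round(4)) for r in finder.tip_of(p2,q)[:2]])
p=read_camera("wrist");W=wcloud(p)
m=(abs(W[...,2]-.204)<.008)&(W[...,1]<.23)&(W[...,1]>-.13)&(abs(W[...,0]-(.65-.18*W[...,1]))<.02);w=W[m]
c,sz,a=cv2.minAreaRect((w[:,:2]*1000).astype(np.float32));print(len(w),c,sz,a);save(p,"w2.png",scale=1.4)
plan([.55,-.03,.245],.178)
```

```text
7
384 (638.940673828125, 72.41638946533203) (32.81111526489258, 282.2700500488281) 7.512502193450928 [-0.16863252  0.65167376]
bar_mid [(0.66, array([ 0.5599, -0.2461,  0.203 ])), (0.56, array([0.6456, 0.0626, 0.203 ]))]
left_outer [(0.62, array([0.6217, 0.1947, 0.203 ]))]
left_inner [(0.76, array([0.6341, 0.1209, 0.203 ]))]
right_inner [(0.75, array([6.619e-01, 4.000e-04, 2.030e-01]))]
right_outer [(0.96, array([ 0.6606, -0.0677,  0.203 ]))]
bar_mid [(0.78, array([0.6367, 0.0632, 0.2   ])), (0.69, array([0.4913, 0.045 , 0.2   ]))]
left_outer [(0.9, array([0.6199, 0.1871, 0.2   ]))]
left_inner [(0.9, array([0.6288, 0.1234, 0.2   ])), (0.63, array([0.6197, 0.1828, 0.2   ]))]
right_inner [(0.69, array([ 0.6454, -0.0109,  0.2   ])), (0.53, array([0.6266, 0.1275, 0.2   ]))]
right_outer [(0.88, array([ 0.6585, -0.0691,  0.2   ])), (0.74, array([0.8282, 0.3433, 0.2   ]))]
398 (658.521240234375, -70.48389434814453) (15.613600730895996, 46.14384841918945) 15.152386665344238
pos [ 0.4647 -0.089   0.2844] yaw 0.475 t 5.85 -> lin [ 2.06 -0.27  0.79] spin 3.4
```

View pics/w2.png

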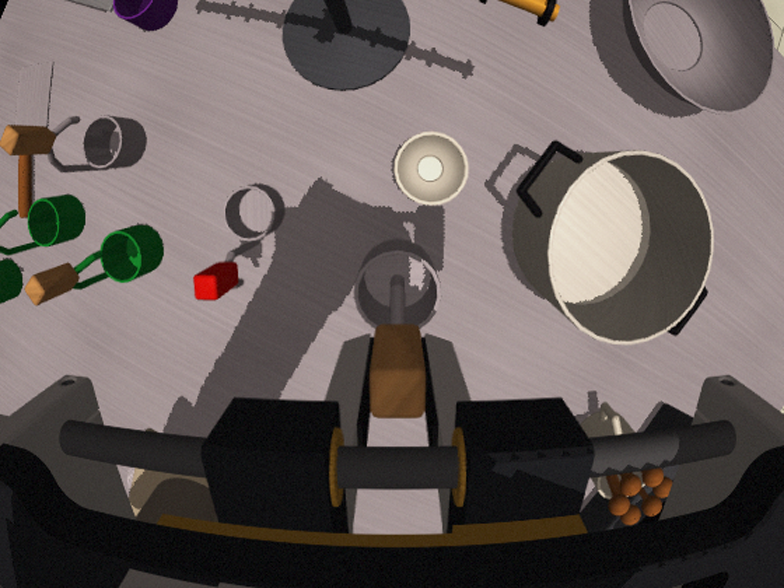

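Run:
```python
from h import *
plan([.557,-.025,.273],.16)
```

```text
pos [ 0.4647 -0.089   0.2844] yaw 0.475 t 5.85 -> lin [ 2.23 -0.3   0.23] spin 3.6
```

Request:
move_arm --commands '[{"linear":[0.5,0,0.1],"spin":0.8,"claw":-1},{"linear":[1.0,-0.1,0.2],"spin":1.8,"claw":-1},{"linear":[1.6,-0.2,0.23],"spin":2.8,"claw":-1},{"linear":[2.0,-0.3,0.23],"spin":3.6,"claw":-1},{"linear":[2.23,-0.3,0.23],"spin":3.6,"claw":-1},{"linear":[2.23,-0.3,0.23],"spin":3.6,"claw":-1},{"linear":[2.23,-0.3,0.23],"spin":3.6,"claw":-1}]'

```text
t: 6.55
ee_pos: [0.5563, -0.0257, 0.2728]
tool_rot: [3.131, 0.252, -0.002]
ft_force: [-0.0, -0.2, -1.0]
grip_width: 0.0198
gripper_force: 25.0
```

```bash
cat > bar.py <<'E'
from h import *
p=read_camera("wrist");W=wcloud(p)
C=p["color"].astype(int)
gold=(C[...,0]-C[...,2]>60)&(C[...,0]>110)
m=gold&(abs(W[...,2]-.2)<.025)&(W[...,0]>.59)&(W[...,0]<.70)
w=W[m&(abs(W[...,1]-.06)<.17)]
c,sz,a=cv2.minAreaRect((w[:,:2]*1000).astype(np.float32));print(len(w),np.round(c,1),np.round(sz,1),round(a,1))
v=cv2.fitLine((w[:,:2]*1000).astype(np.float32),cv2.DIST_HUBER,0,.01,.01).ravel();print("line",v,"yaw",np.arctan2(-v[0],v[1]) if v[1]>0 else np.arctan2(v[0],-v[1]))
d=v[:2]*np.sign(v[1]);t=(w[:,:2]*1000-v[2:])@d;print("ends",v[2:]+d*t.min(),v[2:]+d*t.max(),"zmean",w[:,2].mean())
h=np.histogram(t,np.arange(t.min(),t.max(),4));print("s0",t.min(),h[0].tolist())
E
python3 - <<'E'
from bar import *
save(p,"w3.png",scale=1.4)
for q in("bar_mid","left_inner","right_inner","right_outer","left_outer"):
    for r in finder.tip_of(p,q)[:2]:
        u,v=np.round(r["centre"]).astype(int);print(q,round(r["score"],2),u,v,W[v,u].round(4))
plan([.557,-.025,.273],.16)
E
```

```text
4176 [642.3  57.6] [ 11.8 303.6] 9.6
line [ 1.6618018e-01 -9.8609543e-01  6.4463043e+02  4.2144150e+01] yaw 0.16695471
ends [667.25234575 -92.09186926] [616.80163216 207.2772762 ] zmean 0.20418324290007758
s0 -136.12883212521004 [34, 0, 57, 64, 73, 77, 78, 75, 74, 75, 26, 28, 72, 74, 82, 69, 5, 70, 76, 74, 88, 74, 74, 88, 70, 42, 25, 77, 75, 82, 76, 70, 77, 73, 71, 75, 75, 69, 59, 64, 65, 69, 69, 67, 68, 66, 61, 68, 55, 63, 54, 11, 13, 57, 55, 55, 59, 54, 48, 51, 28, 1, 22, 47, 43, 46, 3, 2, 34, 39, 43, 42, 36, 39, 35]
bar_mid 0.81 192 94 [0.6439 0.0594 0.2054]
bar_mid 0.72 114 106 [0.6293 0.1265 0.2057]
left_inner 0.87 114 106 [0.6293 0.1265 0.2057]
left_inner 0.63 59 111 [0.6223 0.1877 0.2038]
right_inner 0.6 281 93 [ 0.6531 -0.0079  0.2056]
right_outer 0.83 362 97 [ 0.6614 -0.0685  0.2061]
left_outer 0.58 58 111 [0.6223 0.1889 0.2039]
pos [ 0.5567 -0.0254  0.2732] yaw 0.16 t 6.85 -> lin [ 0.01 -0.01  0.  ] spin -0.01
```

View pics/w3.png

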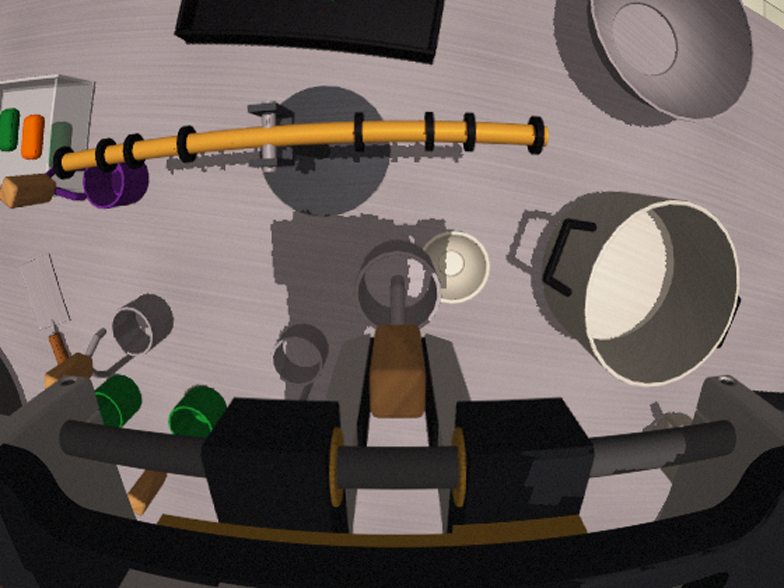

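Run:
```python
from h import *
plan([.653,-.008,.273],.167)
```

```text
pos [ 0.5567 -0.0254  0.2732] yaw 0.16 t 6.85 -> lin [ 1.96 -0.04  0.  ] spin -0.09
```

Request:
move_arm --commands '[{"linear":[0.3,-0.04,0],"spin":-0.1,"claw":-1},{"linear":[0.7,-0.04,0],"spin":-0.1,"claw":-1},{"linear":[1.1,-0.04,0],"spin":-0.1,"claw":-1},{"linear":[1.5,-0.04,0],"spin":-0.1,"claw":-1},{"linear":[1.8,-0.04,0],"spin":-0.1,"claw":-1},{"linear":[1.96,-0.04,0],"spin":-0.1,"claw":-1},{"linear":[1.96,-0.04,0],"spin":-0.1,"claw":-1},{"linear":[1.96,-0.04,0],"spin":-0.1,"claw":-1},{"linear":[1.96,-0.04,0.2],"spin":-0.1,"claw":-1},{"linear":[1.96,-0.04,0.4],"spin":-0.1,"claw":-1},{"linear":[1.96,-0.04,0.6],"spin":-0.1,"claw":-1},{"linear":[1.96,-0.04,0.7],"spin":-0.1,"claw":-1},{"linear":[1.96,-0.04,0.8],"spin":-0.1,"claw":-1},{"linear":[1.96,-0.04,0.85],"spin":-0.1,"claw":-1},{"linear":[1.96,-0.04,0.9],"spin":-0.1,"claw":-1}]'

```text
t: 8.35
ee_pos: [0.6536, -0.0071, 0.2279]
tool_rot: [-3.13, -0.265, -0.001]
ft_force: [-0.9, 0.1, -1.2]
grip_width: 0.0197
gripper_force: 25.0
```

Run:
```python
from bar import *
print(readout.observe()["ft_force"])
plan([.653,-.008,.273],.167)
save(p,"w4.png",scale=1.4)
```

```text
4419 [644.7  58. ] [ 15.5 303.1] 9.7
line [ 1.6894117e-01 -9.8562616e-01  6.4649878e+02  4.5801754e+01] yaw 0.1697553
ends [670.01430513 -91.39107745] [618.81355222 207.32119944] zmean 0.20404147963467442
s0 -139.19357751093725 [34, 4, 80, 86, 87, 89, 98, 97, 97, 96, 14, 40, 107, 109, 98, 72, 0, 49, 50, 10, 2, 0, 3, 12, 50, 24, 23, 79, 92, 98, 89, 93, 93, 91, 87, 85, 82, 84, 69, 69, 86, 84, 82, 78, 88, 77, 74, 73, 76, 77, 71, 8, 9, 69, 61, 70, 68, 69, 58, 63, 32, 3, 25, 47, 52, 50, 5, 3, 35, 48, 45, 46, 40, 43, 39]
[-0.0362573  -0.10982643 -2.46945699]
pos [ 0.6534 -0.0071  0.2276] yaw 0.169 t 8.4 -> lin [-0.01  0.02 -0.91] spin 0.02
```

View pics/w4.png

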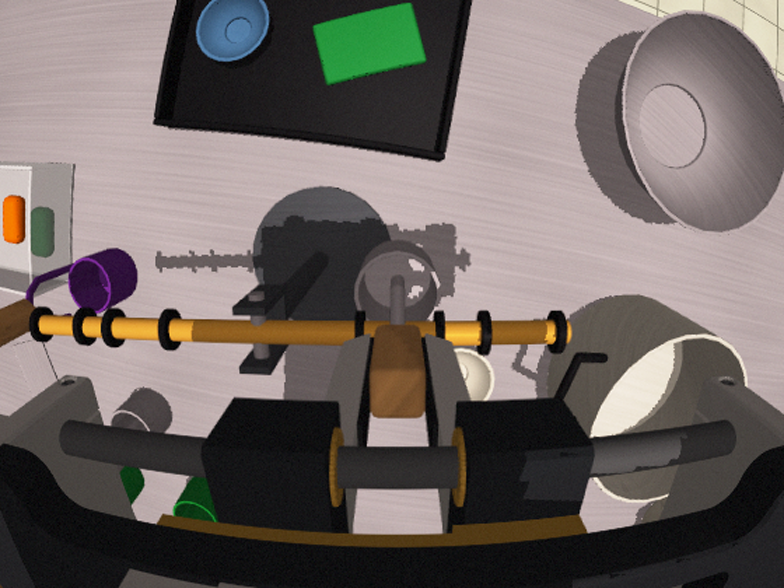

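The hook wire at (397,295) spans the bar midway between collars (360) and (440). It is in place, so I lower it further.

Request:
move_arm --commands '[{"linear":[0,0,0.04],"spin":0,"claw":-1},{"linear":[0,0,0.08],"spin":0,"claw":-1},{"linear":[0,0,0.12],"spin":0,"claw":-1},{"linear":[0,0,0.16],"spin":0,"claw":-1},{"linear":[0,0,0.2],"spin":0,"claw":-1},{"linear":[0,0,0.2],"spin":0,"claw":-1},{"linear":[0,0,0.2],"spin":0,"claw":-1}]'

```text
t: 9.1
ee_pos: [0.6534, -0.0072, 0.218]
tool_rot: [3.13, 0.265, -0.0]
ft_force: [-0.8, -0.8, -0.4]
grip_width: 0.0197
gripper_force: 25.0
```

Run:
```python
from h import *
s=readout.observe();print(s["ft_force"],s["ee_pos"])
```

```text
[-0.76793332 -0.75132419 -0.39934865] [ 0.65343925 -0.00718186  0.2179869 ]
```

Request:
move_arm --commands '[{"linear":[0,0,0],"spin":0,"claw":-0.45},{"linear":[0,0,0],"spin":0,"claw":-0.3},{"linear":[0,0,0],"spin":0,"claw":-0.3},{"linear":[0,0,-0.2],"spin":0,"claw":-0.25},{"linear":[0,0,-0.6],"spin":0,"claw":-0.25},{"linear":[0,0,-1.2],"spin":0,"claw":-0.2},{"linear":[0,0,-2.0],"spin":0,"claw":0},{"linear":[0,0,-2.8],"spin":0,"claw":0.1},{"linear":[0,0,-2.8],"spin":0,"claw":0.1}]'

```text
t: 10.0
ee_pos: [0.6566, -0.0068, 0.3654]
tool_rot: [3.13, 0.265, 0.02]
ft_force: [1.2, -0.2, -0.7]
grip_width: 0.0514
gripper_force: 0.0
```

Run:
```python
from h import *
p=read_camera("wrist");W=wcloud(p)
knob(W,(.653,-.008),.255,dz=.012)
knob(W,(.438,.24),.191)
plan([.45,.15,.33],.0);plan([.438,.24,.155],-.105)
p=read_camera("scene");save(p,"s2.png",(140,110,420,320),2.8)
```

```text
top 482 centre [654.  -7.] size [19.4 19.7] yaw deg mod 90 9.8 z 0.2542
top 9 centre [448.4 244.7] size [2.2 8.7] yaw deg mod 90 4.7 z 0.1872
pos [ 0.6552 -0.0069  0.3622] yaw 0.169 t 10.05 -> lin [-3.52 -3.78  0.61] spin 1.94
pos [ 0.6552 -0.0069  0.3622] yaw 0.169 t 10.05 -> lin [-3.48 -5.6   4.11] spin 3.14
```

View pics/s2.png

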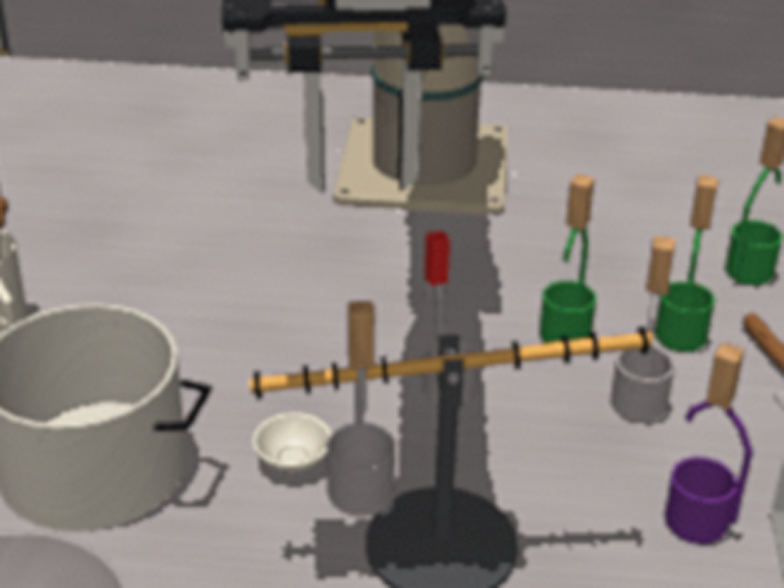

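The cup hangs at the right inner place: its knob is at (360,335) and the bar is tipped slightly. Next is the left cup.

Request:
move_arm --commands '[{"linear":[-0.8,-0.8,0],"spin":0.5,"claw":0.1},{"linear":[-1.6,-2.0,0],"spin":1.5,"claw":0.1},{"linear":[-2.4,-3.2,0],"spin":2.5,"claw":0.1},{"linear":[-3.48,-4.4,0.3],"spin":3.14,"claw":0.1},{"linear":[-3.48,-5.6,0.8],"spin":3.14,"claw":0.1},{"linear":[-3.48,-5.6,1.6],"spin":3.14,"claw":0.1},{"linear":[-3.48,-5.6,2.2],"spin":3.14,"claw":0.1},{"linear":[-3.48,-5.6,2.2],"spin":3.14,"claw":0.1},{"linear":[-3.48,-5.6,2.2],"spin":3.14,"claw":0.1}]'

```text
t: 11.0
ee_pos: [0.4305, 0.2401, 0.2446]
tool_rot: [3.134, -0.157, -0.012]
ft_force: [0.4, -0.8, -0.3]
grip_width: 0.0514
gripper_force: 0.0
```

Run:
```python
from h import *
p=read_camera("wrist");W=wcloud(p)
knob(W,(.438,.24),.191)
plan([.438,.24,.155],-.105)
```

```text
top 682 centre [437.9 240.3] size [19.9 20.1] yaw deg mod 90 -8.9 z 0.1907
pos [0.4332 0.2393 0.2465] yaw -0.103 t 11.05 -> lin [ 0.1  -0.03  1.83] spin 0.03
```

Request:
move_arm --commands '[{"linear":[0.04,-0.02,0.5],"spin":0.6,"claw":0.1},{"linear":[0.04,-0.02,1.1],"spin":0.6,"claw":0.1},{"linear":[0.04,-0.02,1.6],"spin":0.6,"claw":0.1},{"linear":[0.04,-0.02,1.86],"spin":0.6,"claw":0.1},{"linear":[0.04,-0.02,1.86],"spin":0.6,"claw":0.1},{"linear":[0.04,-0.02,1.86],"spin":0.6,"claw":0.1}]'

```text
t: 11.65
ee_pos: [0.4385, 0.2398, 0.156]
tool_rot: [-3.131, 0.25, -0.003]
ft_force: [0.4, -0.4, -0.5]
grip_width: 0.0518
gripper_force: 0.0
```

Run:
```python
from h import *
plan([.438,.24,.155],-.155)
```

```text
pos [0.4385 0.2398 0.156 ] yaw -0.159 t 11.65 -> lin [-0.01 -0.    0.02] spin -0.05
```

Request:
move_arm --commands '[{"linear":[0,0,0.02],"spin":0,"claw":-1},{"linear":[0,0,0.02],"spin":0,"claw":-1},{"linear":[0,0,0.02],"spin":0,"claw":-1},{"linear":[0,0,0.02],"spin":0,"claw":-1},{"linear":[0,0,0.02],"spin":0,"claw":-1},{"linear":[0,0,-0.5],"spin":0,"claw":-1},{"linear":[0,0,-1.0],"spin":0,"claw":-1},{"linear":[0,0,-1.8],"spin":0,"claw":-1},{"linear":[0,0,-2.54],"spin":0,"claw":-1},{"linear":[0,0,-2.54],"spin":0,"claw":-1},{"linear":[0,0,-2.54],"spin":0,"claw":-1}]'

```text
t: 12.75
ee_pos: [0.4369, 0.2403, 0.2822]
tool_rot: [-3.132, 0.247, -0.001]
ft_force: [-0.3, -0.4, -1.3]
grip_width: 0.0197
gripper_force: 25.0
```

Run:
```python
from h import *
plan([.5355,.1138,.282],.168)
```

```text
pos [0.4369 0.2403 0.2822] yaw -0.157 t 12.75 -> lin [2.34 2.19 0.  ] spin -3.73
```

Request:
move_arm --commands '[{"linear":[0.3,0.4,0],"spin":-0.6,"claw":-1},{"linear":[0.8,0.9,0],"spin":-1.4,"claw":-1},{"linear":[1.3,1.4,0],"spin":-2.4,"claw":-1},{"linear":[1.9,1.9,0],"spin":-3.2,"claw":-1},{"linear":[2.34,2.19,0],"spin":-3.73,"claw":-1},{"linear":[2.34,2.19,0],"spin":-3.73,"claw":-1},{"linear":[2.34,2.19,0],"spin":-3.73,"claw":-1},{"linear":[2.34,2.19,0],"spin":-3.73,"claw":-1}]'

```text
t: 13.55
ee_pos: [0.5339, 0.115, 0.2808]
tool_rot: [-3.13, -0.266, 0.004]
ft_force: [-0.5, -0.2, -0.7]
grip_width: 0.0201
gripper_force: 25.0
```

Run:
```python
from bar import *
for q in("bar_mid","left_inner"):
    for r in finder.tip_of(p,q)[:2]:
        u,v=np.round(r["centre"]).astype(int);print(q,round(r["score"],2),u,v,W[v,u].round(4))
plan([.629,.1295,.282],.168)
```

```text
3481 [642.4  64.3] [ 14.2 301.6] 9.6
line [ 1.6683115e-01 -9.8598546e-01  6.3422711e+02  1.0275726e+02] yaw 0.1676149
ends [665.94432378 -84.693999  ] [615.62345456 212.70636707] zmean 0.20865705330877146
s0 -190.11564590497215 [18, 33, 31, 34, 34, 32, 1, 0, 0, 0, 0, 0, 0, 0, 0, 0, 0, 0, 0, 0, 1, 21, 20, 0, 19, 52, 53, 57, 52, 60, 55, 62, 57, 64, 61, 65, 56, 62, 64, 65, 68, 70, 66, 69, 73, 72, 79, 71, 56, 0, 78, 83, 75, 75, 90, 74, 81, 84, 25, 48, 77, 80, 83, 73, 2, 74, 82, 77, 80, 76, 82, 77, 76, 28, 24]
bar_mid 0.85 376 98 [0.6423 0.0595 0.2037]
left_inner 0.73 286 96 [0.6288 0.1297 0.2134]
pos [0.5345 0.115  0.2818] yaw 0.17 t 13.7 -> lin [ 1.91  0.04 -0.01] spin 0.03
```

Request:
move_arm --commands '[{"linear":[0.3,0.05,0],"spin":0,"claw":-1},{"linear":[0.7,0.05,0],"spin":0,"claw":-1},{"linear":[1.1,0.05,0],"spin":0,"claw":-1},{"linear":[1.5,0.05,0],"spin":0,"claw":-1},{"linear":[1.8,0.05,0],"spin":0,"claw":-1},{"linear":[1.92,0.05,0],"spin":0,"claw":-1},{"linear":[1.92,0.05,0],"spin":0,"claw":-1},{"linear":[1.92,0.05,0],"spin":0,"claw":-1},{"linear":[1.92,0.05,0.2],"spin":0,"claw":-1},{"linear":[1.92,0.05,0.4],"spin":0,"claw":-1},{"linear":[1.92,0.05,0.6],"spin":0,"claw":-1},{"linear":[1.92,0.05,0.75],"spin":0,"claw":-1},{"linear":[1.92,0.05,0.85],"spin":0,"claw":-1},{"linear":[1.92,0.05,0.9],"spin":0,"claw":-1}]'

```text
t: 15.1
ee_pos: [0.6301, 0.1274, 0.2362]
tool_rot: [3.13, 0.264, -0.001]
ft_force: [-0.5, -0.1, -1.6]
grip_width: 0.0198
gripper_force: 25.0
```

Run:
```python
from bar import *
plan([.630,.129,.225],.168)
save(p,"w5.png",(80,100,480,320),1.8)
```

```text
3862 [643.2  65.1] [ 15.6 300.2] 9.7
line [ 1.6536902e-01 -9.8623174e-01  6.3871539e+02  9.1153336e+01] yaw 0.16613217
ends [667.90912723 -82.95296047] [618.2594612  213.14891551] zmean 0.2070953581487958
s0 -176.53690123879235 [37, 34, 35, 42, 37, 35, 42, 3, 2, 24, 40, 35, 22, 0, 0, 4, 3, 3, 0, 0, 18, 61, 15, 0, 45, 64, 67, 70, 68, 67, 78, 82, 77, 73, 82, 79, 59, 67, 82, 79, 83, 90, 81, 93, 99, 94, 92, 93, 33, 18, 61, 19, 7, 0, 6, 14, 57, 56, 9, 65, 96, 101, 103, 52, 16, 100, 92, 102, 97, 97, 87, 96, 81, 1, 38]
pos [0.6301 0.1275 0.2361] yaw 0.168 t 15.15 -> lin [ 0.   -0.03  0.22] spin 0.0
```

View pics/w5.png

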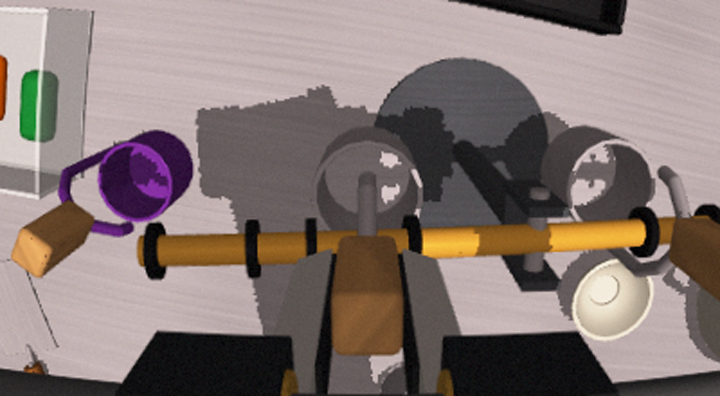

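The hook wire at (368,205) sits between collars (310) and (412), over the bar. I lower and release.

Request:
move_arm --commands '[{"linear":[0,-0.02,0.04],"spin":0,"claw":-1},{"linear":[0,-0.02,0.08],"spin":0,"claw":-1},{"linear":[0,-0.02,0.12],"spin":0,"claw":-1},{"linear":[0,-0.02,0.16],"spin":0,"claw":-1},{"linear":[0,-0.02,0.2],"spin":0,"claw":-1},{"linear":[0,-0.02,0.2],"spin":0,"claw":-1},{"linear":[0,-0.02,0.2],"spin":0,"claw":-1},{"linear":[0,-0.02,0.2],"spin":0,"claw":-0.45},{"linear":[0,-0.02,0.2],"spin":0,"claw":-0.3},{"linear":[0,-0.02,0.2],"spin":0,"claw":-0.3},{"linear":[0,-0.02,0],"spin":0,"claw":-0.25},{"linear":[0,-0.02,-0.4],"spin":0,"claw":-0.25},{"linear":[0,-0.02,-1],"spin":0,"claw":-0.2},{"linear":[0,-0.02,-1.8],"spin":0,"claw":0},{"linear":[0,-0.02,-2.6],"spin":0,"claw":0.1},{"linear":[0,-0.02,-2.6],"spin":0,"claw":0.1},{"linear":[0,-0.02,-2.6],"spin":0,"claw":0.1}]'

```text
t: 16.85
ee_pos: [0.6307, 0.1286, 0.3687]
tool_rot: [-3.13, -0.264, -0.005]
ft_force: [0.7, 1.3, -1.1]
grip_width: 0.052
gripper_force: 0.0
```

Run:
```python
from bar import *
knob(W,(.63,.128),.261,dz=.012);knob(W,(.654,-.007),.261,dz=.012)
knob(W,(.396,.037),.155)
plan([.3963,.0367,.25],.454)
```

```text
1639 [638.8  60.4] [ 17.5 310.1] 9.5
line [ 1.6725215e-01 -9.8591417e-01  6.4072290e+02  7.3364700e+01] yaw 0.16804193
ends [668.73712414 -91.77290574] [616.87186687 213.96122771] zmean 0.20419835550319104
s0 -167.49693934405138 [5, 0, 19, 23, 26, 25, 24, 28, 26, 24, 1, 7, 28, 22, 18, 5, 0, 0, 0, 0, 0, 0, 0, 17, 27, 0, 11, 33, 36, 37, 33, 35, 35, 34, 36, 34, 36, 33, 34, 34, 38, 30, 33, 35, 28, 32, 35, 25, 36, 40, 25, 0, 25, 9, 0, 0, 0, 0, 5, 34, 16, 9, 36, 33, 31, 33, 0, 19, 33, 28, 35, 31, 29, 35, 29, 13, 2]
top 485 centre [630.1 129.9] size [19.4 19.4] yaw deg mod 90 8.9 z 0.2612
top 468 centre [653.3  -5.7] size [19.5 20.1] yaw deg mod 90 9.9 z 0.2601
top 33 centre [388.7  35.5] size [ 8.  16.9] yaw deg mod 90 12.9 z 0.1553
pos [0.63   0.1284 0.3671] yaw 0.168 t 16.9 -> lin [-4.91  1.02  2.34] spin -3.28
```

Request:
move_arm --commands '[{"linear":[-0.9,0.2,0],"spin":-0.6,"claw":0.1},{"linear":[-1.9,0.4,0],"spin":-1.4,"claw":0.1},{"linear":[-2.9,0.6,0.2],"spin":-2.4,"claw":0.1},{"linear":[-3.9,0.8,0.8],"spin":-3.28,"claw":0.1},{"linear":[-4.9,1.02,1.6],"spin":-3.28,"claw":0.1},{"linear":[-4.9,1.02,2.4],"spin":-3.28,"claw":0.1},{"linear":[-4.9,1.02,3.0],"spin":-3.28,"claw":0.1},{"linear":[-4.9,1.02,3.0],"spin":-3.28,"claw":0.1},{"linear":[-4.9,1.02,3.0],"spin":-3.28,"claw":0.1},{"linear":[-4.9,1.02,3.0],"spin":-3.28,"claw":0.1}]'

```text
t: 17.9
ee_pos: [0.399, 0.0378, 0.2183]
tool_rot: [3.061, 0.708, 0.004]
ft_force: [0.4, -0.8, 0.1]
grip_width: 0.0516
gripper_force: 0.0
```

Run:
```python
from h import *
p=read_camera("wrist");W=wcloud(p)
knob(W,(.396,.037),.155)
plan([.3963,.0367,.119],.454)
```

```text
top 624 centre [396.4  37.7] size [19.4 19.9] yaw deg mod 90 25.3 z 0.1547
pos [0.3991 0.0377 0.2184] yaw 0.455 t 17.95 -> lin [-0.07 -0.01  1.99] spin 0.01
```

Request:
move_arm --commands '[{"linear":[-0.05,0,0.6],"spin":0.1,"claw":0.1},{"linear":[-0.05,0,1.2],"spin":0.1,"claw":0.1},{"linear":[-0.05,0,1.7],"spin":0.1,"claw":0.1},{"linear":[-0.05,0,1.99],"spin":0.1,"claw":0.1},{"linear":[-0.05,0,1.99],"spin":0.1,"claw":0.1},{"linear":[-0.05,0,1.99],"spin":0.1,"claw":0.1},{"linear":[-0.05,0,1.99],"spin":0.1,"claw":0.1}]'

```text
t: 18.65
ee_pos: [0.3963, 0.0364, 0.1186]
tool_rot: [3.064, 0.694, 0.004]
ft_force: [0.5, -0.0, -0.5]
grip_width: 0.0516
gripper_force: 0.0
```

Run:
```python
from h import *
plan([.3964,.0377,.119],.445)
```

```text
pos [0.3963 0.0364 0.1186] yaw 0.446 t 18.65 -> lin [ 0.01 -0.02 -0.01] spin 0.01
```

Request:
move_arm --commands '[{"linear":[0,0,0],"spin":0,"claw":-1},{"linear":[0,0,0],"spin":0,"claw":-1},{"linear":[0,0,0],"spin":0,"claw":-1},{"linear":[0,0,0],"spin":0,"claw":-1},{"linear":[0,0,0],"spin":0,"claw":-1},{"linear":[0,0,0],"spin":0,"claw":-1},{"linear":[0,0,-0.4],"spin":0,"claw":-1},{"linear":[0,0,-1],"spin":0,"claw":-1},{"linear":[0,0,-1.8],"spin":0,"claw":-1},{"linear":[0,0,-2.6],"spin":0,"claw":-1},{"linear":[0,0,-3.36],"spin":0,"claw":-1},{"linear":[0,0,-3.36],"spin":0,"claw":-1},{"linear":[0,0,-3.36],"spin":0,"claw":-1}]' --grip_force 55

```text
t: 19.95
ee_pos: [0.3949, 0.036, 0.2856]
tool_rot: [3.064, 0.694, 0.001]
ft_force: [-0.5, -0.6, -1.1]
grip_width: 0.0199
gripper_force: 55.0
```

Run:
```python
from h import *
plan([.485,-.262,.286],0)
```

```text
pos [0.3949 0.036  0.2856] yaw 0.445 t 19.95 -> lin [-0.94  6.15 -0.  ] spin 5.1
```

Request:
move_arm --commands '[{"linear":[-0.1,0.5,0],"spin":0.5,"claw":-1},{"linear":[-0.2,1.2,0],"spin":1.2,"claw":-1},{"linear":[-0.3,2.0,0],"spin":2.0,"claw":-1},{"linear":[-0.45,2.9,0],"spin":2.8,"claw":-1},{"linear":[-0.6,3.8,0],"spin":3.6,"claw":-1},{"linear":[-0.7,4.7,0],"spin":4.4,"claw":-1},{"linear":[-0.85,5.5,0],"spin":5.1,"claw":-1},{"linear":[-0.94,6.15,0],"spin":5.1,"claw":-1},{"linear":[-0.94,6.15,0],"spin":5.1,"claw":-1},{"linear":[-0.94,6.15,0],"spin":5.1,"claw":-1},{"linear":[-0.94,6.15,0],"spin":5.1,"claw":-1}]'

```text
t: 21.05
ee_pos: [0.4844, -0.2597, 0.2841]
tool_rot: [-3.139, -0.004, 0.004]
ft_force: [0.5, 0.6, -0.3]
grip_width: 0.0195
gripper_force: 55.0
```

Run:
```python
from h import *
p=read_camera("wrist");W=wcloud(p)
m=(abs(W[...,2]-.12)<.004)&(np.hypot(W[...,0]-.575,W[...,1]+.262)<.1);w=W[m][:,:2]
# circle fit: outer/inner mean radius 83
from scipy.optimize import least_squares
r=least_squares(lambda c:np.hypot(*(w-c).T)-.083,[.575,-.262],loss="soft_l1",f_scale=.003).x;print(len(w),r)
C=p["color"].astype(int);red=(C[...,0]>120)&(C[...,1]<50)&(abs(W[...,2]-.32)<.02);q=W[red];print(len(q),q.mean(0) if len(q) else 0)
# dipper cup rim (bottom of scene z range)
m=(W[...,2]>.18)&(W[...,2]<.235)&(W[...,0]>.5)&(W[...,0]<.6);q=W[m];print(len(q),q.min(0),q.max(0))
save(p,"w6.png",scale=1.4)
plan([r[0]-.083,r[1],.286],0)
```

```text
1695 [ 0.57472426 -0.2613328 ]
3 [ 0.49196009 -0.26053235  0.32143878]
1444 [ 0.5002234  -0.28537952  0.18000023] [ 0.55654529 -0.23197493  0.23499069]
pos [ 0.4847 -0.2597  0.2846] yaw 0.003 t 21.1 -> lin [ 0.14  0.03 -0.03] spin 0.03
```

View pics/w6.png

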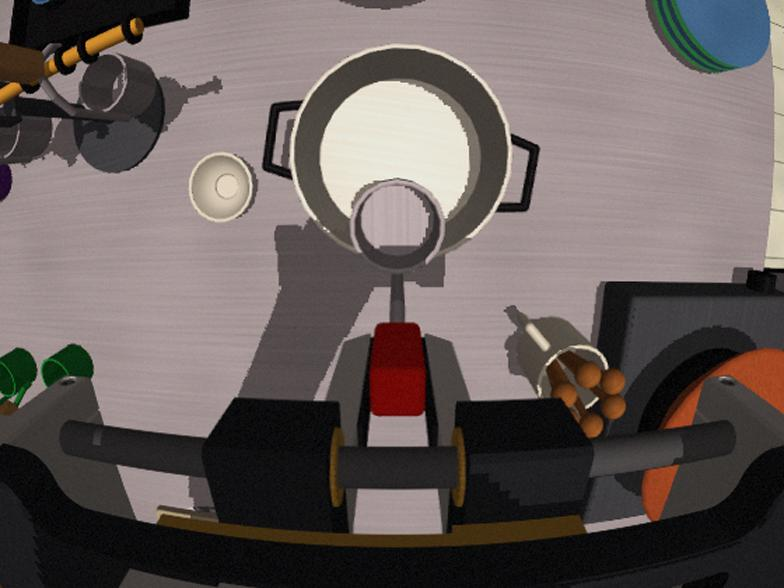

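Request:
move_arm --commands '[{"linear":[0.13,0,0],"spin":0,"claw":-1},{"linear":[0.13,0,0],"spin":0,"claw":-1},{"linear":[0.13,0,0],"spin":0,"claw":-1},{"linear":[0.13,0,0.4],"spin":0,"claw":-1},{"linear":[0.13,0,0.8],"spin":0,"claw":-1},{"linear":[0.13,0,1.2],"spin":0,"claw":-1},{"linear":[0.13,0,1.6],"spin":0,"claw":-1},{"linear":[0.13,0,2.0],"spin":0,"claw":-1},{"linear":[0.13,0,2.2],"spin":0,"claw":-1},{"linear":[0.13,0,2.4],"spin":0,"claw":-1},{"linear":[0.13,0,2.6],"spin":0,"claw":-1},{"linear":[0.13,0,2.7],"spin":0,"claw":-1},{"linear":[0.13,0,2.8],"spin":0,"claw":-1},{"linear":[0.13,0,2.85],"spin":0,"claw":-1},{"linear":[0.13,0,2.9],"spin":0,"claw":-1},{"linear":[0.13,0,2.92],"spin":0,"claw":-1},{"linear":[0.13,0,2.92],"spin":0,"claw":-1}]'

```text
t: 22.8
ee_pos: [0.4917, -0.2617, 0.1396]
tool_rot: [3.141, 0.001, 0.0]
ft_force: [-0.4, -0.2, -1.3]
grip_width: 0.0197
gripper_force: 55.0
```

Request:
move_arm --commands '[{"linear":[0,0,0.02],"spin":0,"claw":-1},{"linear":[0,0,0.03],"spin":0,"claw":-1},{"linear":[0,0,0.03],"spin":0,"claw":-1},{"linear":[0,0,0.03],"spin":0,"claw":-0.5},{"linear":[0,0,0.03],"spin":0,"claw":-0.3},{"linear":[0,0,0.03],"spin":0,"claw":-0.2},{"linear":[0,0,0.03],"spin":0,"claw":-0.1},{"linear":[0,0,-0.3],"spin":0,"claw":-0.1},{"linear":[0,0,-0.9],"spin":0,"claw":-0.1},{"linear":[0,0,-1.8],"spin":0,"claw":-0.1},{"linear":[0,0,-2.8],"spin":0,"claw":0},{"linear":[0,0,-3.8],"spin":0,"claw":0},{"linear":[-0.5,0,-4.4],"spin":0,"claw":0},{"linear":[-0.5,0,-4.4],"spin":0,"claw":0},{"linear":[-0.5,0,-4.4],"spin":0,"claw":0},{"linear":[-0.5,0,-4.4],"spin":0,"claw":0}]'

```text
t: 24.4
ee_pos: [0.4664, -0.261, 0.358]
tool_rot: [-3.14, -0.002, 0.003]
ft_force: [0.5, -0.3, 0.1]
grip_width: 0.0471
gripper_force: 0.0
```

Run:
```python
from h import *
p=read_camera("wrist");W=wcloud(p)
knob(W,(.492,-.261),.176,dz=.012);knob(W,(.654,-.007),.261,dz=.012)
print(readout.observe()["ft_force"])
p=read_camera("scene");save(p,"s3.png",(90,130,410,330),2.45)
```

```text
top 314 centre [ 504.9 -261.5] size [19.7 19.1] yaw deg mod 90 0.2 z 0.1736
top 364 centre [652.6  -7.4] size [20.3 21.4] yaw deg mod 90 8.9 z 0.259
[-0.06676102 -0.73385143 -0.06549182]
```

View pics/s3.png

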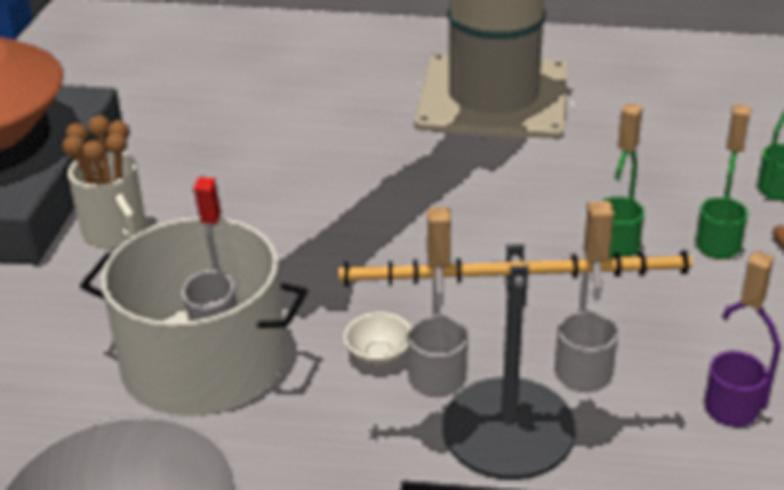

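Run:
```python
from h import *
for k in range(2):
    p=read_camera("wrist");W=wcloud(p)
    C=p["color"].astype(int);red=(C[...,0]>90)&(C[...,1]<70)&(C[...,2]<70)
    m=red&(np.hypot(W[...,0]-.50,W[...,1]+.2615)<.04)&(W[...,2]>.11);w=W[m];print(len(w),w.min(0).round(4),w.max(0).round(4))
    t=w[w[:,2]>.168];A=np.c_[t[:,:2],np.ones(len(t))];c=np.linalg.lstsq(A,t[:,2],rcond=None)[0];print("top slope",c[:2],len(t),np.std(A@c-t[:,2]))
    m=(np.hypot(W[...,0]-.53,W[...,1]+.2615)<.06)&(W[...,2]>.04)&(W[...,2]<.1)&(W[...,0]>.495);w=W[m];print("cup",len(w),w.min(0).round(3),w.max(0).round(3))
    t=w[w[:,2]>w[:,2].max()-.03]
    for x in np.arange(.50,.56,.01):
        q=w[(w[:,0]>x)&(w[:,0]<x+.01)]; print(round(x,2),len(q),q[:,2].max().round(4) if len(q) else 0,end="; ")
    print()
```

```text
402 [ 0.488  -0.2862  0.1196] [ 0.5146 -0.2354  0.4765]
top slope [-12.55392439   0.08667118] 401 0.08940964347924191
cup 640 [ 0.495 -0.32   0.04 ] [ 0.559 -0.203  0.1  ]
0.5 156 0.1; 0.51 152 0.0998; 0.52 35 0.0955; 0.53 41 0.0588; 0.54 48 0.0571; 0.55 96 0.0561; 0.56 0 0; 
404 [ 0.4884 -0.2862  0.1162] [ 0.5148 -0.2358  0.4774]
top slope [-12.87550064  -0.40268434] 403 0.09049321309915452
cup 646 [ 0.495 -0.321  0.04 ] [ 0.558 -0.202  0.1  ]
0.5 162 0.0986; 0.51 155 0.0999; 0.52 36 0.0963; 0.53 41 0.0587; 0.54 48 0.0585; 0.55 94 0.0556; 0.56 0 0;
```

Run:
```python
from h import *
p=read_camera("wrist");W=wcloud(p)
m=(np.hypot(W[...,0]-.503,W[...,1]+.2615)<.022)&(abs(W[...,2]-.174)<.009);t=W[m]
t0=t[abs(t[:,0]-t[:,0].mean())<.008];t0=t0[t0[:,0]>.497]
c=np.polyfit(t0[:,0],t0[:,2],1);print(len(t0),"slope",c,t[:,0].min(),t[:,0].max())
s=readout.observe();print(s["t"],s["grip_width"])
```

```text
246 slope [-0.13823984  0.2435288 ] 0.4956620344629237 0.5148338332992952
24.65 0.047221884471218625
```

```bash
python3 -c "
from station import env
print(env.hand_in())"
```

```text
the job is handed in; nothing more can be done
None
```

I handed the job in at about 25 s of the 72 s allowed. Both cups hang on the inner places with the bar about level, and the dipper is hooked over the pot rim leaning about 0.14 rad (limit 0.3); the bowl, mug and tub look undisturbed, and no verdict came back.

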